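Set the coffee grinder's gated selector lever to the yellow slot

TASK

Set the coffee grinder for the next cup: push its selector lever through the gate, along the middle slot to the cross lane, across, and all the way into the slot marked by the yellow magnet, and leave it there, without entering the slots of the other three colours. Only push the lever, gently, with the fingertips or the outside of the fingers; never pinch it. Do not disturb the mug, jar and carton that stand around it.

Things in the scene. Friction and masses are not known exactly. Their poses are not given: they have to be found in the camera images.
- grinder: Cream coffee grinder, fixed; may stand turned. Axes: x 'fore' (away from the robot at yaw 0), y left, z up; origin on the table under the gate's centre. Gate housing 170 x 170 mm round the origin, its aluminium deck 100 mm above the table; a 97 mm high block goes on at +y to y = 235 mm.
- hopper_top (a point): Top centre of the round brown bean hopper with black lid, 126 mm across, 156 mm above the table, at y = 165 mm of the grinder.
- gate_center (a point): Centre of the gate, at deck height, axes as the grinder's. Dark lanes in the deck, all 17 mm wide: three slots along x, at y = -28, 0 and 28 mm, from x = -33 to 33 mm, joined at x = 0 by a cross lane along y, y = -36.5 to 36.5 mm. Magnets mark the four outer half slots; the middle slot is unmarked. Walls between slots are 11 mm wide, with round noses at the lane.
- knob (a point): Centre of the lever's purple ball knob, 32 mm across, on a 10 mm round steel stem that stands up through the gate. The lever tilts about a point 90 mm below the deck under the gate's centre, 155 mm from the knob's centre (165 mm above the table when upright). z runs up the stem. It stays where it is left and takes about 2 N to push at the knob.
- lever_fore (a joint): Tilt in rad along the grinder's x: positive leans the knob to +x. 0: in line with the cross lane (passes along it within about 0.03); +-0.30: home, at a slot's end (knob some 45 mm off the gate's centre), where a rubber strip resists softly (some 7 N at 0.34, 13 N at 0.37), springs back, and is solid from 0.39. Starts anywhere from -0.24 to 0.24, in the middle slot.
- lever_side (a joint): Tilt in rad along y: positive leans the knob to the grinder's +y. 0: middle slot; +-0.26 to 0.33: outer slots; the gate's outer sides are soft rubber strips, met at 0.34. Knob centre from the tilting point, grinder's axes: x = 155 mm cos(side) sin(fore), y = 155 mm sin(side), z = 155 mm cos(side) cos(fore).
- magnet_yellow: Yellow round magnet, 22 mm across, 4 mm thick, fixed on the deck at one of the gate's four corners (which one changes), 62 mm from the gate's centre along both x and y of the grinder. It marks the outer slot at its corner; a black line joins them. Origin at its underside.
- magnet_red: Red round magnet, 22 mm across, 4 mm thick, fixed on the deck at one of the gate's four corners (which one changes), 62 mm from the gate's centre along both x and y of the grinder. It marks the outer slot at its corner; a black line joins them. Origin at its underside.
- magnet_blue: Blue round magnet, 22 mm across, 4 mm thick, fixed on the deck at one of the gate's four corners (which one changes), 62 mm from the gate's centre along both x and y of the grinder. It marks the outer slot at its corner; a black line joins them. Origin at its underside.
- magnet_green: Green round magnet, 22 mm across, 4 mm thick, fixed on the deck at one of the gate's four corners (which one changes), 62 mm from the gate's centre along both x and y of the grinder. It marks the outer slot at its corner; a black line joins them. Origin at its underside.
- mug: White mug, 82 mm across, 92 mm high, handle to its +y; loose, beside the grinder. Origin at the centre of its underside. Leave alone.
- jar: Amber jar with a white cap, 66 mm across, 90 mm high; loose. Origin at the centre of its underside. Leave alone.
- carton: Green and pink carton lying flat, 110 x 170 x 40 mm; loose. Origin at the centre of its underside. Leave alone.

How it is judged:
At the end, for the whole second after the job is handed in: The lever rests in the slot at the yellow magnet: knob centre within 42 mm of the magnet seen from above and the lever tilted at least 0.22 rad along the slot (its end is at 0.30); mug, jar and carton within 20 mm of where they stood (horizontal distance between knob and magnet_yellow below 0.042 m and (value of joint lever_fore above 0.22 rad or value of joint lever_fore below -0.22 rad) and velocity of joint lever_fore between -0.05 and 0.05 rad/s and distance of each of mug, jar, carton from where it was at the start of the episode below 0.02 m); the robot touches nothing.
It fails at once if the lever goes into a slot marked by another colour (horizontal distance between knob and magnet_red below 0.04 m or horizontal distance between knob and magnet_blue below 0.04 m or horizontal distance between knob and magnet_green below 0.04 m).
It fails at once if the lever is pinched or forced (more than 35 N between fingers and lever) (contact force between the fingers and lever_side above 35 N).
It fails at once if the mug, jar or carton is moved more than 20 mm, or lifted (distance of any of mug, jar, carton from where it was at the start of the episode above 0.02 m).
It also fails if it takes over 48 s, if anything falls off the work surface, if the arm or the gripper's body presses on something with over 40 N, if the wrist force passes 120 N, or if a joint passes its speed limit or range.

ROBOT

A 6-joint arm with a two-finger parallel gripper is mounted at the origin on the work surface. World frame = base frame: x ahead of the robot, y to its left, z up, the work surface at z = 0. Lengths are in m, angles in rad, forces in N, time in s.
With the tool pointing down it reaches from about 0.2 to 0.875 m from the base axis. Payload 3.4 kg.
Tool frame: the origin (TCP) lies between the finger pads; the fingertips stand 25 mm ahead of it and the grasp point (between the pads) lies 6 mm ahead of it (r.nose_length is the z of the fingertips in the tool frame, in m); z points along the fingers, x is the direction in which the jaws open and shut, and the axes are right-handed (so a half turn about z gives the same grasp; the last joint's range is limited). The gripper opens to 94 mm and grips with 3 to 60 N. Pads are 16 mm wide; open, the fingers measure 119 mm over their backs; the gripper's body (75 mm by 177 mm) begins 78 mm behind the grasp point.
Start: joints at [-1.466, 0.276, 1.505, -0, 1.361, -0.121], TCP at [0.129, -0.56, 0.23] pointing down, gripper open.
Joint ranges: [-2.89, 2.89], [-0.75, 2.08], [0.22, 2.7], [-1.18, 4.32], [0.11, 2.71], [-2.7, 2.7]. Speed limits (rad/s): [2.57, 2.57, 3.14, 3.14, 3.14, 3.14].

INTERFACE

Orientations are given as a unit quaternion [w, x, y, z].
In Python, from plant import r, gripper_to, inverse_kinematics, vision, models, telemetry gives the robot as it stands. Calls block until the motion is done:
- r.move_to(position, orientation): joint-space move of the TCP to a pose.
- r.move_l(position, rot=None, vel=0.15, guard=None): straight line of the TCP; rot=None keeps the orientation; vel is the mean speed in m/s. With guard (N) it stops when the force on the tool has changed by that much, and returns True; else False.
- r.movej(angles): joint-space move.
- gripper_to(opening, f_grip=None): finger opening in m; f_grip is the grip in N (None keeps the last); returns when the fingers have stopped.
- r.hold(seconds).
- inverse_kinematics(position, orientation): joint angles nearest the present ones, or None.
- vision.snapshot(name): name is "scene" or "top"; returns the picture (420x560x3 uint8, red, green, blue); there is no depth.
- vision.get_calibration(name): a dict with "fx", "fy", "cx", "cy" (pixels), "position" and "orientation" of the camera in the world. Camera axes: x right, y down, z forward; pixel columns grow to the right and rows downward; lengths in m; the calibration is good to about 2 mm. A picture is of the moment at which its call begins. get_calibration takes no time and is no camera call.
A pose or a line that the arm cannot do raises r.PlanningError and nothing moves.
- r.sign_off(): hands the job in, once; it reports no verdict.
Trained networks look in the newest picture that a camera, given by its name, has taken for a name from the list of things; names that differ only in an ending like _2 or _b are one class to them, and where a whole thing is asked for, a point or a joint stands for the part that bears it (a point fixed in the world has none). Each returns a list of dicts, best first, with "score" (0 to 1); they miss things now and then, are a little off and sometimes report something else, mostly with a low value. They report only what shows in the picture. A call takes as long as a camera call.
- models.boxes_of(thing, camera): "at" ([x, y, z] in m, in world coordinates, good to about 4 mm: the middle of the surface that is visible of it).
- models.regions_of(thing, camera): "pixels" (420x560 bool, what is visible of it).
- models.mark_of(thing, camera): "at" ([x, y, z] in m, in world coordinates, good to about 4 mm: a listed point, or the origin of a listed thing).
Readings, each from a call of its own:
- telemetry.current_t(): time.
- telemetry.current_joints(): joint angles.
- telemetry.current_dq(): joint speeds.
- telemetry.current_joint_efforts(): joint torques, N m.
- telemetry.current_ee_pos(): TCP position.
- telemetry.current_tool_rot(): TCP orientation.
- telemetry.current_wrist_force(): force on the tool from outside, world axes, zero at the start.
- telemetry.current_torque(): the same for the moment, N m.
- telemetry.current_opening(): finger opening in m.
Only numpy, scipy, OpenCV 4.12 (cv2) and the standard library are available. Lean on these libraries where they do the work, as an engineer would, in place of code of your own. Each camera call takes 0.05 s, during which the arm holds its last target.

## Working session

There is one attempt and no reset: what is moved stays moved. The work goes in short steps, each a Python script; the robot and the scene stay as the last script left them, time stands still between calls to the robot, and variables do not carry over. Pictures are saved under pics/ and viewed, and the job is handed in when it is done.

```bash
mkdir -p pics; ls
python3 - <<'E'
from plant import r, gripper_to, inverse_kinematics, vision, models, telemetry
import cv2, numpy as np
for c in ("scene","top"):
    im=vision.snapshot(c); cv2.imwrite(f"pics/{c}0.png",im[:,:,::-1])
    k=vision.get_calibration(c); print(c,{a:np.round(b,4).tolist() for a,b in k.items()})
    for t in ["grinder","hopper_top","gate_center","knob","magnet_yellow","magnet_red","magnet_blue","magnet_green","mug","jar","carton"]:
        try: print(t,[(round(d["score"],2),np.round(d["at"],4).tolist()) for d in models.mark_of(t,c)[:2]])
        except Exception as e: print(t,e)
print(telemetry.current_t())
E
```

```text
pics
scene {'fx': 431.4965, 'fy': 431.4965, 'cx': 274.078, 'cy': 207.9674, 'position': [0.9501, -0.5369, 0.5221], 'orientation': [-0.4727, 0.8349, 0.2443, -0.1403]}
grinder [(0.93, [0.6075, -0.0649, 0.0025]), (0.36, [0.5606, 0.0132, 0.0995])]
hopper_top [(0.88, [0.6411, 0.1004, 0.1515])]
gate_center [(0.59, [0.6061, -0.065, 0.0988])]
knob [(0.94, [0.6269, -0.0648, 0.1638])]
magnet_yellow [(0.62, [0.6601, -0.1342, 0.1004])]
magnet_red [(0.51, [0.6807, -0.0112, 0.1017])]
magnet_blue [(0.56, [0.562, 0.0112, 0.1063])]
magnet_green [(0.42, [0.5311, -0.1119, 0.0972])]
mug [(0.59, [0.5878, -0.2357, 0.003]), (0.21, [0.6078, -0.0649, 0.1])]
jar [(0.88, [0.4747, 0.0815, 0.0021])]
carton [(0.6, [0.8371, 0.0015, -0.0006])]
top {'fx': 405.0612, 'fy': 405.0612, 'cx': 285.5779, 'cy': 208.8844, 'position': [0.4784, -0.0019, 0.8298], 'orientation': [0.0525, -0.699, 0.7105, -0.0615]}
grinder [(0.74, [0.6098, -0.062, -0.0013])]
hopper_top [(0.63, [0.6384, 0.0998, 0.1536])]
gate_center [(0.96, [0.6048, -0.0627, 0.0977])]
knob [(0.82, [0.625, -0.065, 0.1636])]
magnet_yellow [(0.59, [0.6521, -0.1329, 0.0972])]
magnet_red [(0.66, [0.6808, -0.0127, 0.0999])]
magnet_blue [(0.45, [0.5561, 0.0102, 0.1004])]
magnet_green []
mug [(0.88, [0.588, -0.2344, 0.0028])]
jar [(0.61, [0.4752, 0.0785, -0.0032]), (0.49, [0.6281, -0.0647, 0.1599])]
carton [(0.71, [0.8421, 0.004, 0.007]), (0.27, [0.4764, 0.0805, -0.0015])]
1.2
```

View pics/scene0.png

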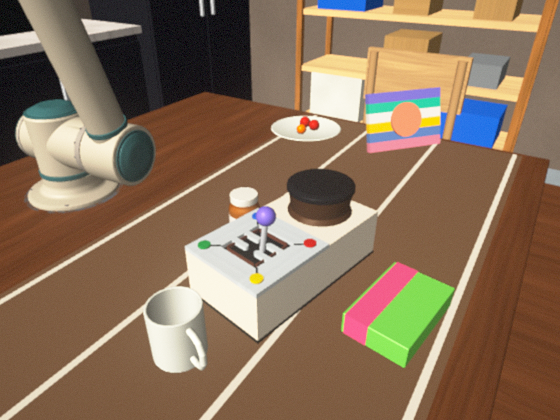

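View pics/top0.png

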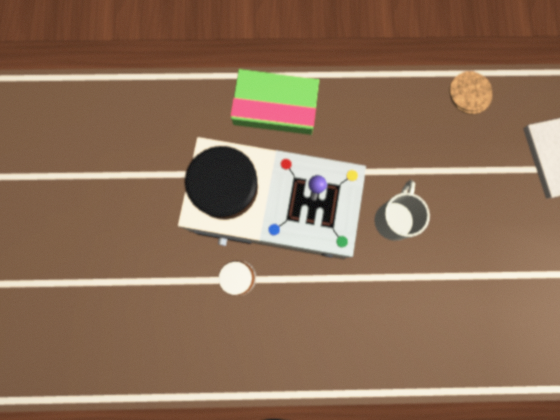

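The scene view shows the knob at about (266,216), the yellow magnet at (256,279), red at (310,243), green at (204,245) and blue at (256,216). In the top view yellow is at (352,176) and the knob at (318,184). Yellow is therefore the fore/right corner (+x, -y), and the lever leans slightly fore. Next I'll fit the grinder pose, close the gripper and push the lever back to the cross lane.

```bash
cat > h.py <<'E'
from plant import r, gripper_to, inverse_kinematics, vision, models, telemetry
import cv2, numpy as np, json
from scipy.spatial.transform import Rotation as R
L=lambda: json.load(open('pose.json'))
def G(x,y,z):
    p=L(); c,s=np.cos(p[2]),np.sin(p[2])
    return [p[0]+c*x-s*y, p[1]+s*x+c*y, z]
def Ginv(w):
    p=L(); c,s=np.cos(p[2]),np.sin(p[2]); d=np.array(w[:2])-p[:2]
    return np.array([c*d[0]+s*d[1], -s*d[0]+c*d[1]])
def quat(flip):
    a=L()[2]; xa=np.array([-np.sin(a),np.cos(a),0])*flip; z=np.array([0,0,-1.])
    q=R.from_matrix(np.c_[xa,np.cross(z,xa),z]).as_quat(); return [q[3],*q[:3]]
def knob(tag=None):
    o=[]
    for c in ("scene","top"):
        im=vision.snapshot(c)
        if tag: cv2.imwrite(f"pics/{c}_{tag}.png",im[:,:,::-1])
        for d in models.mark_of("knob",c)[:1]:
            print("knob",c,round(d["score"],2),(Ginv(d["at"])*1e3).round(1),round(d["at"][2],4))
def st():
    print("t",round(telemetry.current_t(),2),"tcp",(Ginv(telemetry.current_ee_pos())*1e3).round(1),np.round(telemetry.current_ee_pos()[2],4),"F",np.round(telemetry.current_wrist_force(),1))
E
python3 - <<'E'
from h import *
from scipy.optimize import least_squares
M=[((0,0),[.6075,-.0649]),((0,.165),[.6411,.1004]),((0,0),[.6061,-.065]),((.062,-.062),[.6601,-.1342]),((.062,.062),[.6807,-.0112]),((-.062,.062),[.562,.0112]),((-.062,-.062),[.5311,-.1119]),
((0,0),[.6098,-.062]),((0,.165),[.6384,.0998]),((0,0),[.6048,-.0627]),((.062,-.062),[.6521,-.1329]),((.062,.062),[.6808,-.0127]),((-.062,.062),[.5561,.0102])]
A=np.array([m[0] for m in M]);B=np.array([m[1] for m in M])
def f(p):
    c,s=np.cos(p[2]),np.sin(p[2]); return (A@np.array([[c,s],[-s,c]])+p[:2]-B).ravel()
o=least_squares(f,[.606,-.064,-.2],loss='soft_l1',f_scale=.004)
print(o.x,(o.fun.reshape(-1,2)*1e3).round(1).tolist())
json.dump(o.x.tolist(),open('pose.json','w'))
for fl in (1,-1):
    q=inverse_kinematics(G(.06,0,.25),quat(fl)); print(fl,None if q is None else np.round(q,2))
for w in ([.6269,-.0648],[.625,-.065]): print((Ginv(w)*1e3).round(1))
E
```

```text
[ 0.60719847 -0.06214926 -0.1949554 ] [[-0.3, 2.8], [-1.9, -0.7], [1.1, 2.9], [-4.1, -0.8], [-0.7, -2.1], [-3.6, -0.5], [3.3, 0.9], [-2.6, -0.1], [0.8, -0.1], [2.4, 0.6], [3.9, -2.1], [-0.8, -0.6], [2.3, 0.5]]
1 [-0.21  0.41  1.25 -0.    1.48 -1.59]
-1 [-0.21  0.41  1.25 -0.    1.48  1.55]
[19.8  1.2]
[18.   0.7]
```

Run:
```python
from h import *
from scipy.optimize import least_squares
C={'yellow':((.062,-.062),(20,35)),'red':((.062,.062),(0,6)),'blue':((-.062,.062),(105,125)),'green':((-.062,-.062),(60,85))}
def proj(c,P):
    k=vision.get_calibration(c);q=k['orientation'];Rm=R.from_quat([*q[1:],q[0]]).as_matrix()
    v=(np.array(P)-k['position'])@Rm; return np.array([k['fx']*v[0]/v[2]+k['cx'],k['fy']*v[1]/v[2]+k['cy']])
obs=[]
for c in('scene','top'):
    hsv=cv2.cvtColor(cv2.imread(f'pics/{c}0.png'),cv2.COLOR_BGR2HSV)
    for n,(g,(a,b)) in C.items():
        u=proj(c,G(*g,.103)); x0,y0=(u-14).astype(int)
        m=cv2.inRange(hsv,(a,110,60),(b,255,255))[y0:y0+28,x0:x0+28]
        ys,xs=np.nonzero(m)
        if len(xs)<25: print(c,n,len(xs));continue
        o=np.array([xs.mean()+x0,ys.mean()+y0]); obs.append((c,g,o,n)); print(c,n,len(xs),u.round(1),o.round(1))
def f(p):
    co,s=np.cos(p[2]),np.sin(p[2]); return np.concatenate([proj(c,[p[0]+co*g[0]-s*g[1],p[1]+s*g[0]+co*g[1],.1035])-o for c,g,o,n in obs])
s=least_squares(f,L(),loss='soft_l1'); print(s.x,s.fun.round(1))
for cc in('scene','top'):
    ob=obs; obs=[o for o in ob if o[0]==cc]; print(cc,least_squares(f,L()).x.round(4)); obs=ob
```

```text
scene yellow 118 [254.8 278.1] [256.1 278.1]
scene red 82 [308.5 242.9] [309.5 242.6]
scene blue 25 [256.6 215.8] [254.4 215.6]
scene green 74 [202.9 244.4] [203.7 244.4]
top yellow 83 [351.6 176.1] [351.6 175.2]
top red 84 [285.5 164.4] [285.7 163.6]
top blue 86 [273.3 230. ] [273.7 229.2]
top green 72 [341.2 242.3] [341.7 241.1]
[ 0.60865021 -0.06241382 -0.18647225] [-0.1  0.2 -0.4  0.2  2.4  0.2 -0.3  0.4 -0.1 -0.2 -0.4  0.2  0.   0.3
  0.   0.1]
scene [ 0.6077 -0.0622 -0.1717]
top [ 0.6089 -0.0627 -0.1913]
```

Run:
```python
from h import *
print(gripper_to(0.0)); print(telemetry.current_opening())
r.move_to(G(.07,0,.27),quat(1)); st()
```

```text
False
0.0006631855605425473
t 5.21 tcp [70.  -1.1] 0.27 F [-0.5 -0.2  0. ]
```

Run:
```python
from h import *
json.dump([.6086,-.0625,-.189],open('pose.json','w'))
q=quat(1)
r.move_l(G(.06,.001,.27),rot=q); 
print(r.move_l(G(.06,.001,.160),vel=.1,guard=8)); st()
print(r.move_l(G(.028,.001,.160),vel=.04,guard=10)); st(); knob("p1")
```

```text
False
t 6.71 tcp [60.6  1. ] 0.1608 F [-0.1  0.4 -0.3]
False
t 7.66 tcp [27.8  1. ] 0.1598 F [ 1.  -0.3  1.1]
knob scene 0.6 [2.1 2.9] 0.17
knob top 0.56 [1.2 0.1] 0.1634
```

Run:
```python
import cv2,numpy as np
a=cv2.imread('pics/scene_p1.png')[130:300,180:350]; b=cv2.imread('pics/top_p1.png')[130:270,250:390]
cv2.imwrite('pics/p1c.png',np.hstack([cv2.resize(a,(400,400),interpolation=2),cv2.resize(b,(400,400),interpolation=2)]))
```

```text
(no output)
```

View pics/p1c.png

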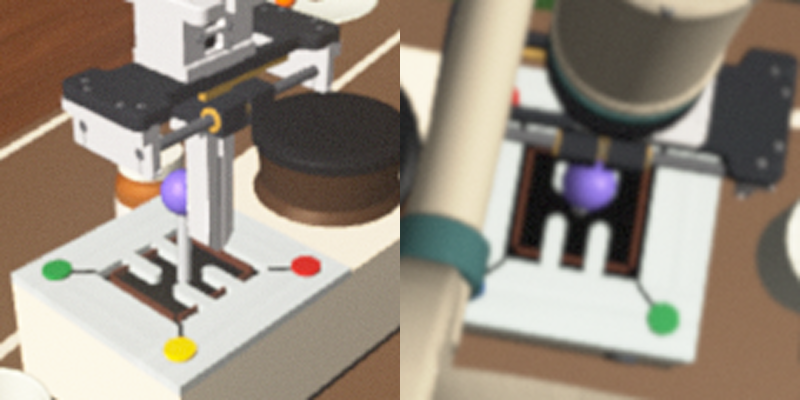

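The crops show the finger on the knob's fore side, with the stem near the cross lane at the wall noses. I'll retract and measure again with a clear view.

Run:
```python
from h import *
q=quat(1)
r.move_l(G(.045,.001,.160),vel=.1)
r.move_l(G(.045,.001,.23),vel=.2)
r.move_l(G(.0,.075,.23),vel=.2); st(); knob("p2")
a=cv2.imread('pics/scene_p2.png')[130:300,180:350]; b=cv2.imread('pics/top_p2.png')[130:270,250:390]
cv2.imwrite('pics/p2c.png',np.hstack([cv2.resize(a,(400,400),interpolation=2),cv2.resize(b,(400,400),interpolation=2)]))
```

```text
t 9.26 tcp [-0.1 74.7] 0.2293 F [-0.9 -0.4  0.9]
knob scene 0.7 [-1.6 -5. ] 0.0007
knob top 0.46 [2.2 0.4] 0.1617
```

View pics/p2c.png

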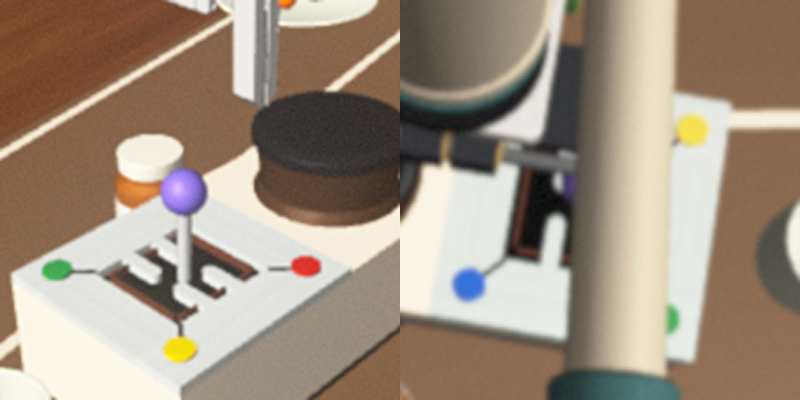

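```bash
cat >> h.py <<'E'
from scipy.optimize import least_squares
def proj(c,P):
    k=vision.get_calibration(c);q=k['orientation'];Rm=R.from_quat([*q[1:],q[0]]).as_matrix()
    v=(np.array(P)-k['position'])@Rm; return np.array([k['fx']*v[0]/v[2]+k['cx'],k['fy']*v[1]/v[2]+k['cy']])
def tilt(f,c='scene'):
    hsv=cv2.cvtColor(cv2.imread(f),cv2.COLOR_BGR2HSV)
    m=cv2.inRange(hsv,(120,60,50),(145,255,255))
    if c=='scene': m[:150]=0; m[300:]=0; m[:,:200]=0; m[:,340:]=0
    n,l,s,cen=cv2.connectedComponentsWithStats(m); i=1+s[1:,4].argmax()
    (ux,uy),rad=cv2.minEnclosingCircle(np.argwhere(l==i)[:,::-1].astype(np.float32))
    u=np.array([ux,uy])
    g=lambda p:proj(c,G(.155*np.cos(p[1])*np.sin(p[0]),.155*np.sin(p[1]),.01+.155*np.cos(p[1])*np.cos(p[0])))-u
    o=least_squares(g,[0,0]).x
    print(f,"px",cen[i].round(1),u.round(1),"r",round(rad,1),"box",s[i].tolist(),"fore,side",o.round(3),"xy mm",(155*np.sin(o)).round(1)); return o
E
python3 - <<'E'
from h import *
for t in('scene0','scene_p1','scene_p2'): tilt(f'pics/{t}.png')
tilt('pics/top0.png','top')
E
```

```text
pics/scene0.png px [265.  215.8] [264.9 215.7] r 10.1 box [256, 206, 19, 20, 301] fore,side [0.111 0.026] xy mm [17.2  4.1]
pics/scene_p1.png px [253.9 210.9] [256. 211.] r 9.2 box [248, 202, 11, 19, 168] fore,side [-0.012  0.021] xy mm [-1.9  3.2]
pics/scene_p2.png px [257.3 211. ] [257.5 211. ] r 9.7 box [248, 202, 20, 19, 295] fore,side [-0.001  0.032] xy mm [-0.2  4.9]
pics/top0.png px [317.6 184.2] [318.  184.2] r 9.2 box [309, 176, 19, 18, 246] fore,side [ 0.128 -0.002] xy mm [19.8 -0.3]
```

Run:
```python
from h import *
r.move_l(G(.001,.05,.23),rot=quat(1),vel=.2)
print(r.move_l(G(.001,.05,.158),vel=.1,guard=8)); st()
print(r.move_l(G(.001,.0,.158),vel=.04,guard=10)); st()
print(r.move_l(G(.001,-.015,.158),vel=.04,guard=10)); st()
knob("p3"); tilt('pics/scene_p3.png')
a=cv2.imread('pics/scene_p3.png')[130:300,180:350]; b=cv2.imread('pics/top_p3.png')[130:270,250:390]
cv2.imwrite('pics/p3c.png',np.hstack([cv2.resize(a,(400,400),interpolation=2),cv2.resize(b,(400,400),interpolation=2)]))
```

```text
False
t 10.6 tcp [ 1.5 50.2] 0.1586 F [-0.3 -0.6  0.1]
False
t 12.0 tcp [1.1 0. ] 0.1579 F [0.7 2.3 0.6]
False
t 12.53 tcp [  0.7 -15.6] 0.1578 F [-0.5  0.8 -0.3]
pics/scene_p3.png px [236.4 225.7] [236.2 225.8] r 10.0 box [227, 216, 20, 20, 316] fore,side [ 0.003 -0.272] xy mm [  0.4 -41.7]
```

View pics/p3c.png

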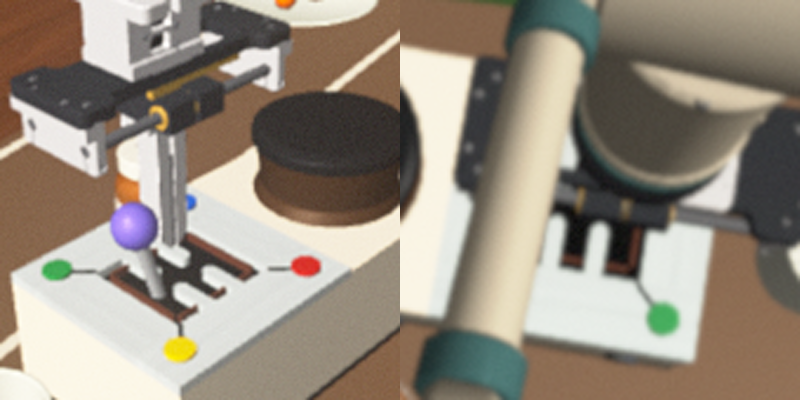

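The knob is now at scene pixel (236,226), with side about -0.28 and fore about 0, so it sits abreast of the right-hand slot. Next I'll push it fore into the yellow slot.

Run:
```python
from h import *
r.move_l(G(.001,.005,.158),vel=.1)
r.move_l(G(.001,.005,.23),vel=.2)
r.move_l(G(-.05,-.045,.23),rot=quat(1),vel=.2)
print(r.move_l(G(-.05,-.045,.158),vel=.1,guard=8)); st()
print(r.move_l(G(.0,-.045,.156),vel=.04,guard=10)); st()
print(r.move_l(G(.019,-.045,.156),vel=.04,guard=10)); st()
knob("p4"); tilt('pics/scene_p4.png')
a=cv2.imread('pics/scene_p4.png')[130:300,180:350]; b=cv2.imread('pics/top_p4.png')[130:270,250:390]
cv2.imwrite('pics/p4c.png',np.hstack([cv2.resize(a,(400,400),interpolation=2),cv2.resize(b,(400,400),interpolation=2)]))
```

```text
False
t 14.96 tcp [-49.4 -44.9] 0.1585 F [ 0.6 -0.3 -0.6]
False
t 16.36 tcp [ -0.1 -45. ] 0.156 F [-0.6 -0.4  0.1]
False
t 16.98 tcp [ 19.6 -45. ] 0.156 F [-2.1 -0.1 -0.4]
knob scene 0.81 [ 46.  -44.7] 0.1546
pics/scene_p4.png px [256.  240.6] [256.  240.7] r 11.1 box [246, 230, 22, 22, 370] fore,side [ 0.298 -0.274] xy mm [ 45.6 -41.9]
```

View pics/p4c.png

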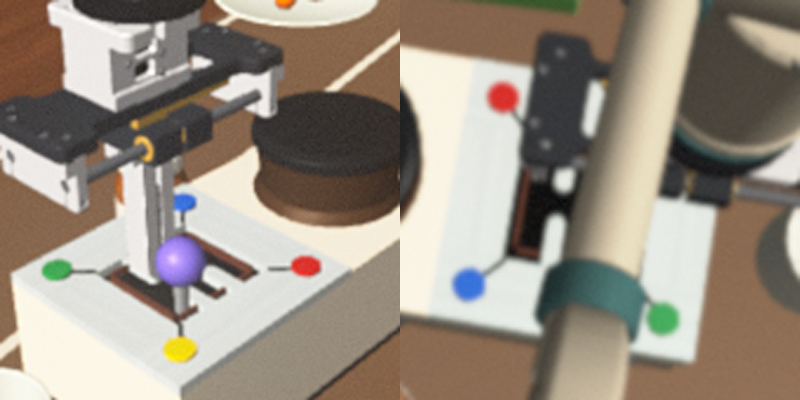

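The knob is at scene pixel (256,241), at the yellow end of its slot, with fore about 0.30. I'll retract and check.

Run:
```python
from h import *
r.move_l(G(-.03,-.045,.158),vel=.1)
r.move_l(G(-.05,-.045,.28),vel=.2)
r.move_l([.40,-.10,.30],vel=.25); st(); knob("p5"); tilt('pics/scene_p5.png'); 
try: tilt('pics/top_p5.png','top')
except Exception as e: print(e)
for c in("scene","top"):
    for t in("mug","jar","carton","magnet_yellow"): print(c,t,[(round(d["score"],2),np.round(d["at"],4).tolist()) for d in models.mark_of(t,c)[:1]])
cv2.imwrite('pics/p5c.png',np.hstack([cv2.resize(cv2.imread(f'pics/{c}_p5.png'),(400,300)) for c in('scene','top')]))
```

```text
t 19.35 tcp [-196.9  -76. ] 0.2996 F [ 0.5 -1.2 -0.3]
knob scene 0.71 [ 42.2 -41.5] 0.1517
knob top 0.88 [ 43.6 -45.3] 0.1518
pics/scene_p5.png px [256.2 240.7] [256.  240.5] r 11.1 box [245, 230, 23, 22, 362] fore,side [ 0.297 -0.272] xy mm [ 45.3 -41.7]
pics/top_p5.png px [344.9 175.7] [344.6 175.6] r 8.5 box [337, 168, 17, 16, 219] fore,side [ 0.313 -0.287] xy mm [ 47.7 -43.9]
scene mug [(0.59, [0.5868, -0.2359, 0.0024])]
scene jar [(0.86, [0.4746, 0.0828, 0.0037])]
scene carton []
scene magnet_yellow [(0.66, [0.6579, -0.1382, 0.1006])]
top mug [(0.63, [0.5843, -0.2373, 0.0035])]
top jar [(0.77, [0.4737, 0.0799, -0.002])]
top carton [(0.95, [0.8426, 0.0037, 0.0046])]
top magnet_yellow [(0.58, [0.6535, -0.1318, 0.1])]
```

View pics/p5c.png

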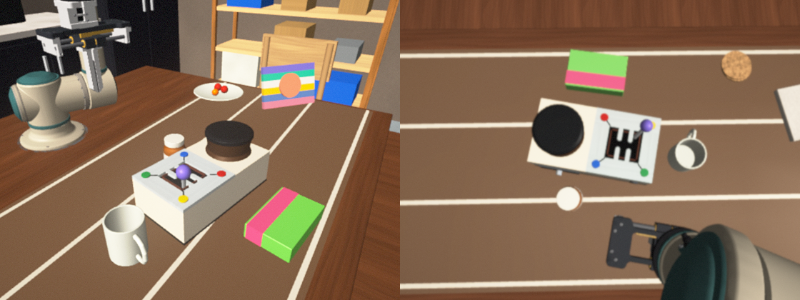

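The lever rests at the yellow end of its slot. In the top view the knob, at (345,176), covers the yellow magnet. The arm is clear and nothing else has moved, so I'm handing in.

Run:
```python
from h import *
r.hold(.3); r.sign_off(); print("done",telemetry.current_t())
```

```text
the job is handed in; nothing more can be done
the job is handed in; nothing more can be done
```

The selector lever is in the slot marked by the yellow magnet, and I handed the job in at about 20 s of the 48 s allowed. I made three slow pushes with the outside of the closed fingers: back to the cross lane, across to the right, then fore to the slot's end. Wrist readings taken after each push stayed within a few newtons, and none of the force guards tripped.

**Lever:** after retracting, both cameras put it at about 0.30 to 0.31 rad fore and -0.27 to -0.29 rad side. The knob is about 25 mm from the yellow magnet seen from above, against the 42 mm limit.

**Mug, jar and carton:** all were found within about 5 mm of where they started, which is no more than measurement noise. The arm was well clear of everything.

**Checks that disagreed:**
- The two cameras differed by about 0.015 rad on the lever's tilt, rising to about 0.03 rad in side tilt in the first pictures.
- One knob detection, from the scene camera after the first push, was clearly wrong (height near 0), so I used the colour-based fit instead.
- The scene camera missed the carton in the last check, though the top camera saw it unmoved.

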